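# Flip the alignment target face up onto the work pad

### The arm

A 7-joint arm with a two-finger parallel gripper is mounted at the origin on the work surface. World frame = base frame: x ahead of the robot, y to its left, z up, the work surface at z = 0. Lengths are in mm, angles in rad, forces in N, time in s.
With the tool pointing down it reaches from about 400 to 900 mm from the base axis. Payload 5.5 kg.
Tool frame: the origin (TCP) lies at the very end of the fingers, on their centre line; the grasp point (between the pads) lies 19 mm behind it (ctrl.pinch_z is the distance from the TCP to the grasp point, in mm); z points along the fingers, x is the direction in which the jaws open and shut, and the axes are right-handed (so a half turn about z gives the same grasp; the last joint's range is limited). The gripper opens to 92 mm and grips with 3 to 60 N. Pads are 19 mm wide; open, the fingers measure 130 mm over their backs; the gripper's body (75 mm by 190 mm) begins 47 mm behind the grasp point.
Start: joints at [-1.082, 0.501, -0.427, 1.55, 0.221, 1.138, -0.21], TCP at [145.487, 633.509, 226.729] pointing down, gripper open.
Joint ranges: [-2.88, 2.88], [-0.31, 2.03], [-1.54, 1.56], [0.2, 2.42], [-1.41, 4.55], [0.19, 2.02], [-2.57, 2.57]. Speed limits (rad/s): [2.57, 2.57, 3.14, 3.14, 3.14, 3.14, 3.14].

### API

Orientations are given as a rotation vector (axis times angle).
In Python, from plant import ctrl, capture gives the robot as it stands.
- The arm moves only by the tool play_rows, never from a script. Its argument "steps" is text: rows parted by semicolons, each of 5 numbers parted by spaces: the shift along the tool's x, y, z scaled (see below), then the turn about the tool's z scaled (see below), then the opening, from -1 (shut) to 1 (fully open), so that 0 is half open. A call has 1 to 12 rows; each row shifts and turns the pose as measured when the row begins, along the tool's axes as they then stand; what a row does not reach is not made up. The controller multiplies each number of a shift by 4 cm and each number of a turn by 4 degrees. A row lasts 1/12 s, in which the tool goes at most 41.7 mm and 7.16 degrees, less where a joint would pass 70% of its speed; a pose out of reach is approached as far as the arm can. A call with a number of a shift or a turn outside -1 to 1 is refused whole. A call with a gripper value outside its range is refused whole. The fingers move at their own pace and stop on an object; "force" is the grip in N (left out, the last holds). Time passes only in rows, so rows that do not move let the fingers close. It gives the time, the measured TCP pose, the force and the opening at its end, in the units of the state.
- ctrl.observe(): the state, without advancing time (a new reading comes with each control period).
- capture(name): name is "scene" or "top"; returns a dict with "pixels" (384x512x3 uint8, blue, green, red), "K" (3x3 intrinsics, pixels), "dist" ([k1, k2, p1, p2, k3] as OpenCV has them; the pictures are not rectified), "camera_from_world" (4x4, takes a point from world to camera coordinates). Camera axes: x right, y down, z forward; pixel columns grow to the right and rows downward; lengths in mm; the calibration is good to about 2 mm. A picture is of the moment at which its call begins. There is no depth.
- ctrl.hand_in(): hands the job in, once; it reports no verdict.
The state is a dict: "time": time; "qpos": joint angles; "qvel": joint speeds; "joint_efforts": joint torques, N m; "eef_pos": TCP position; "eef_rot": TCP orientation; "contact_force": force on the tool from outside, world axes, zero at the start; "moment": the same for the moment, N m; "finger_gap": opening from 0.0 (shut) to 1.0 (fully open).
Only numpy, scipy, OpenCV 4.12 (cv2) and the standard library are available. Lean on these libraries where they do the work, as an engineer would, in place of code of your own. Each camera call takes 0.05 s, during which the arm holds its last target. There are 200 camera calls.

### The job

The beam alignment target lies face down on the optical table in front of the raised blue work pad. With the fingertips push it flat up against the edge of the pad, tip it up on edge there and flip it over onto the pad, then push it on until the whole target lies flat on the blue top with its white ringed face up. Do not pick it up or carry it, and leave everything else where it stands.

Things in the scene. Friction and masses are not known exactly. Their poses are not given: they have to be found in the camera images.
- target: Beam alignment target: square aluminium plate 64 x 64 x 8 mm, about 90 g. Origin at its centre, x and y along its sides; z points out of its plain grey back (dark disc in the middle), so up at the start, down when done; the other face is white with red rings. Starts flat on the table, askew, 15 to 55 mm off the pad. A fingertip pressed on its rear edge with about 10 N holds it by friction.
- pad: Raised work pad fixed to the table, 160 mm (its x) by 200 mm (its y), 12 mm thick, silver sides, blue top. Origin at the centre of its underside, at table height, z up. Its front face, the 12 mm wall that the target lies before, is the plane x = -80 mm of its frame; -x points from the pad to the target. The top is free from x = -80 to +20 mm; small parts lie beyond.
- table: Black optical table with a pattern of holes, flat top at z = 0. Fixed.
- fork: Bystander: black clamping fork 50 x 24 x 14 mm on the far part of the pad. Origin at the centre of its underside.
- lens_tube: Bystander: black ring 31 mm across, 16 mm high, on the far part of the pad. Origin at the centre of its underside.
- pedestal: Bystander: steel pedestal post 31 mm across at the foot, 50 mm high, on the table at the side. Origin at the centre of its underside.
- screw_jar: Bystander: clear jar with grey cap, 42 mm across, 50 mm high, on the table at the side. Origin at the centre of its underside.
- lens_box: Bystander: white and grey lens box 50 x 50 x 32 mm, on the table at the side. Origin at the centre of its underside.
- driver: Bystander: hex driver with red handle, 187 mm long along its x, 22 mm high, lying on the table at the side. Origin on its underside, 6 mm in front of the middle of its length.
- goggles: Bystander: folded laser goggles with orange lenses, 52 x 145 x 48 mm, on the table at the side. Origin on the underside near the centre.
Not all that is in view belongs to the job. Of the things like the target, leave any that is brown or green; of the rest the larger one is meant.

How it is judged (in metres and radians):
On the way, in this order (a step that is already met when the one before it is completed fails the run):
1. the target lies flat, pushed up against the front edge of the pad (x of target in the frame of pad between -0.119 and -0.108 m and angle between target's own z axis and vertical below 0.12 rad), for 0.05 s.
2. the target stands up on its edge at the front edge of the pad (angle between target's own z axis and vertical between 1.25 and 2 rad and x of target in the frame of pad between -0.105 and -0.05 m and height (world z) of target below 0.05 m), for 0.02 s.
At the end, for the whole second after the job is handed in: The target lies flat (within about 5 degrees) and still on the pad's blue top, white ringed face up, its whole outline on the pad (to within about 3 mm at the front edge) (angle between target's own z axis and vertical above 3.06 rad and x of target in the frame of pad between -0.051 and 0.049 m and y of target in the frame of pad between -0.072 and 0.072 m and z of target in the frame of pad between 0.013 and 0.019 m and linear speed of target below 0.01 m/s); the robot touches nothing.
It fails at once if the target is lifted clear instead of being tipped over its edge (height (world z) of target above 0.054 m or (angle between target's own z axis and vertical below 0.35 rad and height (world z) of target above 0.026 m) or (angle between target's own z axis and vertical below 1 rad and height (world z) of target above 0.042 m) or (angle between target's own z axis and vertical above 2.79 rad and height (world z) of target above 0.042 m)).
It fails at once if another thing is shifted by more than 15 mm (distance of any of fork, lens_tube, pedestal, screw_jar, lens_box, driver, goggles from where it was at the start of the episode above 0.015 m).
It also fails if it takes over 51 s, if anything falls off the work surface, if the arm or the gripper's body presses on something with over 40 N, if the wrist force passes 120 N, or if a joint passes its speed limit or range.

## Working session

There is one attempt and no reset: what is moved stays moved. The work goes in short steps, Python scripts to look and compute and a tool call to move; the robot and the scene stay as the last step left them, time stands still between calls to the robot, and variables do not carry over. Pictures are saved under pics/ and viewed, about 8 in all and at most 12, crops included, and the job is handed in when it is done.

Besides the shell and the picture viewer there is one more tool, called after "Call:" as name(argument=value, ...), one argument or row to a line, values as JSON. play_rows: Moves the arm, as the interface text tells. Shifts and turns lie within -1 to 1; 1 stands for 4 cm of shift or 4 degrees of turn. Its arguments: {"type":"object","properties":{"steps":{"type":"string"},"force":{"type":"number"}},"required":["steps"]}

```bash
ls; mkdir -p pics; python3 - <<'E'
from plant import ctrl, capture
import cv2,numpy as np,pickle
o=ctrl.observe();print({k:np.round(v,3).tolist() for k,v in o.items()})
for n in("scene","top"):
    c=capture(n);pickle.dump(c,open(n+".pkl","wb"));cv2.imwrite(f"pics/{n}0.png",c["pixels"])
    print(n,c["K"],c["dist"],c["camera_from_world"])
E
```

```text
pics
{'time': 0.0, 'qpos': [-1.082, 0.502, -0.427, 1.551, 0.221, 1.138, -0.21], 'qvel': [0.0, 0.0, 0.0, 0.0, -0.001, 0.001, 0.001], 'joint_efforts': [-0.0, -56.658, -5.816, -27.911, -0.069, 0.031, 0.0], 'eef_pos': [145.397, 632.787, 225.68], 'eef_rot': [2.457, 1.956, -0.002], 'contact_force': [-0.319, -0.373, 0.12], 'moment': [-0.031, 0.001, -0.018], 'finger_gap': 1.004}
scene [[491.49035067   0.         255.83389036]
 [  0.         491.49035067 182.69553057]
 [  0.           0.           1.        ]] [0.04264648 0.         0.         0.         0.        ] [[ 8.50747529e-01  5.25573952e-01 -8.14464612e-04 -4.75751160e+02]
 [ 2.96118086e-01 -4.80606033e-01 -8.25428326e-01 -1.30619787e+02]
 [-4.34215064e-01  7.01989930e-01 -5.64506347e-01  1.35915383e+03]
 [ 0.00000000e+00  0.00000000e+00  0.00000000e+00  1.00000000e+00]]
top [[365.41456875   0.         254.48620014]
 [  0.         365.41456875 186.17795625]
 [  0.           0.           1.        ]] [0.02639692 0.         0.         0.         0.        ] [[ 8.59415472e-03 -9.99881280e-01 -1.27892927e-02 -2.49813101e+01]
 [-9.91542546e-01 -6.86478810e-03 -1.29600360e-01  5.84854852e+02]
 [ 1.29497178e-01  1.37949334e-02 -9.91483828e-01  7.95648047e+02]
 [ 0.00000000e+00  0.00000000e+00  0.00000000e+00  1.00000000e+00]]
```

```bash
python3 -c "
import cv2
a=cv2.imread('pics/top0.png');cv2.imwrite('pics/top0b.png',cv2.resize(a,(800,600),interpolation=cv2.INTER_CUBIC))"
```

```text
(no output)
```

View pics/top0b.png

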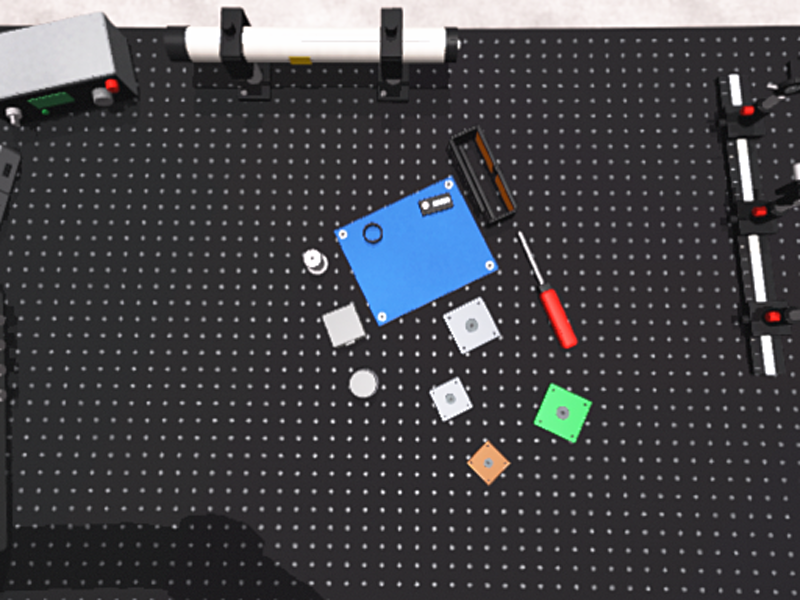

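View pics/scene0.png

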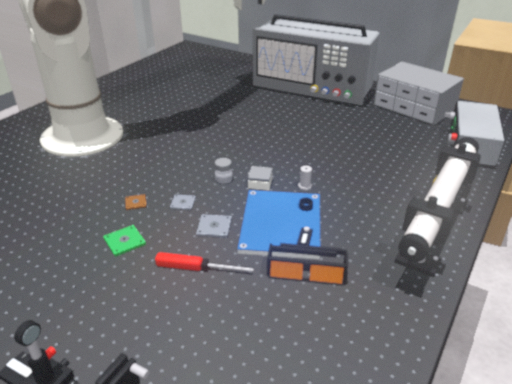

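The top picture (800x600) shows four plates. The large grey one is at (471,325), in front of the pad, and the small grey one is at (451,398). The green one is at (563,412) and the brown one at (488,463). The larger of the non-brown, non-green plates is the one at (471,325). I'll confirm this in an enlarged crop.

```bash
python3 -c "
import cv2
a=cv2.imread('pics/top0.png')[105:235,200:330];cv2.imwrite('pics/crop0.png',cv2.resize(a,(600,600),interpolation=cv2.INTER_CUBIC))"
```

```text
(no output)
```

View pics/crop0.png

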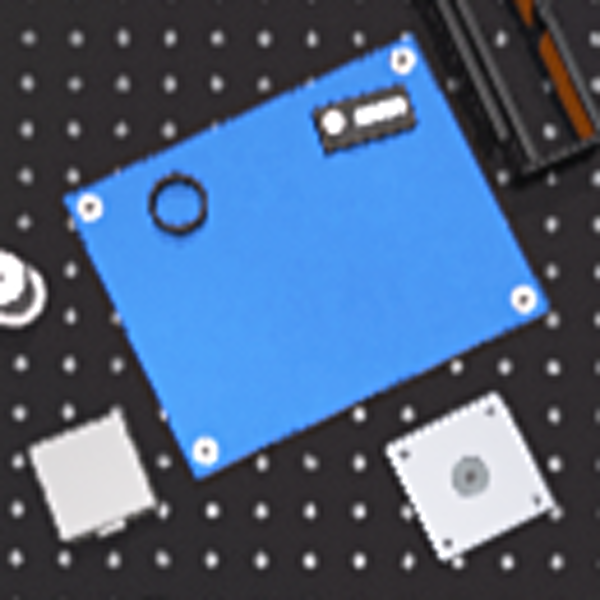

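The crop shows the pad with corners near (65,198), (410,35), (550,305) and (197,478). The target is grey with a dark disc, with corners near (387,450), (497,393), (555,510) and (443,560). It is the larger grey plate. Next I compute both poses from contours.

```bash
cat > h.py <<'E'
import cv2,numpy as np,pickle
from plant import ctrl,capture
def toworld(c,uv,z):
    n=cv2.undistortPoints(np.float64(uv).reshape(-1,1,2),c["K"],c["dist"])[:,0]
    T=np.asarray(c["camera_from_world"]);R,t=T[:3,:3],T[:3,3]
    o=-R.T@t;d=np.c_[n,np.ones(len(n))]@R
    return o+d*((z-o[2])/d[:,2])[:,None]
def rect(c,mask,z,near):
    cs,_=cv2.findContours(mask.astype(np.uint8),cv2.RETR_EXTERNAL,cv2.CHAIN_APPROX_NONE)
    cs=[k for k in cs if cv2.contourArea(k)>60 and cv2.pointPolygonTest(k,near,False)>=0]
    k=max(cs,key=cv2.contourArea)
    w=toworld(c,k[:,0],z)[:,:2].astype(np.float32)
    return cv2.minAreaRect(w),cv2.boxPoints(cv2.minAreaRect(w))
E
python3 - <<'E'
from h import *
c=pickle.load(open("top.pkl","rb"));p=c["pixels"]
hsv=cv2.cvtColor(p,cv2.COLOR_BGR2HSV)
blue=(hsv[...,0]>95)&(hsv[...,0]<125)&(hsv[...,1]>110)&(hsv[...,2]>100)
r,b=rect(c,blue,12,(260.,165.));print("pad",r,b)
w=p.min(2)>110
r,b=rect(c,w,8,(301.,200.));print("tgt",r,b)
f=lambda u:(np.array(u)*130/600+[200,105]-.4)
print(toworld(c,f([[65,198],[410,35],[550,305],[197,478]]),12).round(1))
print(toworld(c,f([[387,450],[497,393],[555,510],[443,560],[470,476]]),8).round(1))
print("box",toworld(c,f([[28,448],[118,410],[157,502],[65,542]]),32).round(1))
# scene view check: project target
s=pickle.load(open("scene.pkl","rb"));print(toworld(s,[[214,225]],8).round(1))
o=ctrl.observe();print(cv2.Rodrigues(np.array(o["eef_rot"]))[0].round(3))
E
```

```text
pad ((653.06689453125, -46.06196594238281), (163.3689422607422, 202.1669921875), 26.068096160888672) [[ 535.272       8.843201]
 [ 624.11206  -172.75784 ]
 [ 770.8618   -100.96713 ]
 [ 682.0217     80.63391 ]]
tgt ((535.155029296875, -128.78268432617188), (71.78388977050781, 71.88275146484375), 27.005756378173828) [[ 486.85645  -113.058136]
 [ 519.49695  -177.10287 ]
 [ 583.4536   -144.50723 ]
 [ 550.8131    -80.462494]]
[[ 680.9   78.1   12. ]
 [ 768.8 -100.4   12. ]
 [ 626.3 -171.4   12. ]
 [ 536.4    8.    12. ]]
[[ 551.7  -88.3    8. ]
 [ 581.3 -144.4    8. ]
 [ 522.  -173.     8. ]
 [ 496.4 -116.4    8. ]
 [ 538.8 -130.3    8. ]]
box [[549.3  91.   32. ]
 [568.6  46.7  32. ]
 [523.1  26.6  32. ]
 [503.1  71.6  32. ]]
[[ 540.7 -135.8    8. ]]
[[ 0.224  0.975 -0.   ]
 [ 0.975 -0.224 -0.002]
 [-0.002 -0.    -1.   ]]
```

Call:
play_rows(
  steps="0 0 0 -1 -1;0 0 0 -1 -1;0 0 0 -1 -1;0 0 0 -1 -1;0 0 0 -1 -1;0 0 0 -1 -1;0 0 0 -1 -1;0 0 0 -1 -1;0 0 0 -1 -1;0 0 0 -0.75 -1;0 0 0 0 -1",
  force=20,
)

```text
time: 1.02
eef_pos: [145.0, 628.2, 218.8]
eef_rot: [1.615, 2.689, -0.022]
contact_force: [0.1, 0.3, -0.6]
finger_gap: 0.247
```

```bash
cat >> h.py <<'E'
A=np.deg2rad(26.06);PC=np.array([653.,-46.2])
PR=np.array([[np.cos(A),np.sin(A)],[-np.sin(A),np.cos(A)]])
def pad(w): return (np.atleast_2d(w)[:,:2]-PC)@PR.T
def st():
    o=ctrl.observe();R=cv2.Rodrigues(np.array(o["eef_rot"]))[0]
    ya=np.degrees(np.arctan2(R[1,1],R[0,1]))
    f=np.array(o["contact_force"])
    print("t",round(o["time"],2),"pad XY",pad(o["eef_pos"])[0].round(1),"z",round(o["eef_pos"][2],1),"yaw err",round(ya-26.06,2),"tilt",R[:2,2].round(3),"F pad",(PR@f[:2]).round(1),f[2].round(1),"gap",round(o["finger_gap"],2))
if __name__=="__main__": st()
E
python3 h.py
```

```text
t 1.02 pad XY [-160.1  829. ] z 218.8 yaw err 1.95 tilt [-0.003 -0.014] F pad [0.3 0.2] -0.6 gap 0.25
```

Call:
play_rows(
  steps="-1 0.1 -0.02 0.25 -1;-1 0.1 -0.02 0.25 -1;-1 0.1 -0.02 0 -1;-1 0.1 -0.02 0 -1;-1 0.1 -0.02 0 -1;-1 0 -0.02 0 -1;-1 0 -0.02 0 -1;-1 0 -0.02 0 -1;-1 0 -0.02 0 -1;-1 0 -0.02 0 -1;-1 0 -0.02 0 -1;-1 0 -0.02 0 -1",
)

```text
time: 2.02
eef_pos: [370.4, 195.8, 227.2]
eef_rot: [-1.674, -2.652, 0.025]
contact_force: [0.6, -0.9, -0.8]
finger_gap: 0.007
```

```bash
python3 h.py
```

```text
t 2.02 pad XY [-147.5  341.5] z 227.2 yaw err -0.59 tilt [-0.013 -0.011] F pad [ 0.2 -1.1] -0.8 gap 0.01
```

Call:
play_rows(
  steps="-1 0 0 -0.15 -1;-1 0 0 0 -1;-1 0 0 0 -1;-1 -0.2 0 0 -1;-1 -0.3 0.3 0 -1;-1 -0.3 0.5 0 -1;-1 -0.3 0.5 0 -1;-1 -0.3 0.5 0 -1;-0.8 0 0.5 0 -1;0 0 0.5 0 -1;0 0 0 0 -1",
)

```text
time: 2.93
eef_pos: [472.8, -152.3, 126.5]
eef_rot: [1.705, 2.628, -0.018]
contact_force: [-0.4, 0.4, -0.0]
finger_gap: 0.006
```

```bash
python3 h.py
```

```text
t 2.93 pad XY [-208.5  -16.1] z 126.5 yaw err -2.01 tilt [ 0.002 -0.015] F pad [-0.2  0.6] -0.0 gap 0.01
```

Call:
play_rows(
  steps="-0.23 0 0.8 -0.5 -1;0 0 0.8 0 -1;0 0 0.6 0 -1;0 0 0.4 0 -1;0 0 0 0 -1;0 0 0 0 -1",
)

```text
time: 3.43
eef_pos: [480.3, -160.7, 23.2]
eef_rot: [1.662, 2.651, -0.014]
contact_force: [0.3, -0.8, 0.0]
finger_gap: 0.005
```

```bash
python3 h.py
```

```text
t 3.43 pad XY [-205.5  -27. ] z 23.2 yaw err -0.23 tilt [ 0.006 -0.014] F pad [-0.1 -0.8] 0.0 gap 0.01
```

Call:
play_rows(
  steps="0 0 0.3 0 -1;0 0 0.15 0 -1;0 0 0.05 0 -1;0 0 0 0 -1",
)

```text
time: 3.77
eef_pos: [484.0, -160.0, 6.1]
eef_rot: [1.657, 2.647, -0.01]
contact_force: [0.5, -0.3, -0.1]
finger_gap: 0.005
```

```bash
python3 h.py; python3 - <<'E'
from h import *
c=capture("top");p=c["pixels"][120:240,220:340];cv2.imwrite("pics/top1.png",cv2.resize(p,(600,600),interpolation=cv2.INTER_CUBIC))
E
```

```text
t 3.77 pad XY [-201.8  -28. ] z 6.1 yaw err -0.16 tilt [ 0.013 -0.015] F pad [ 0.4 -0.5] -0.1 gap 0.01
```

View pics/top1.png

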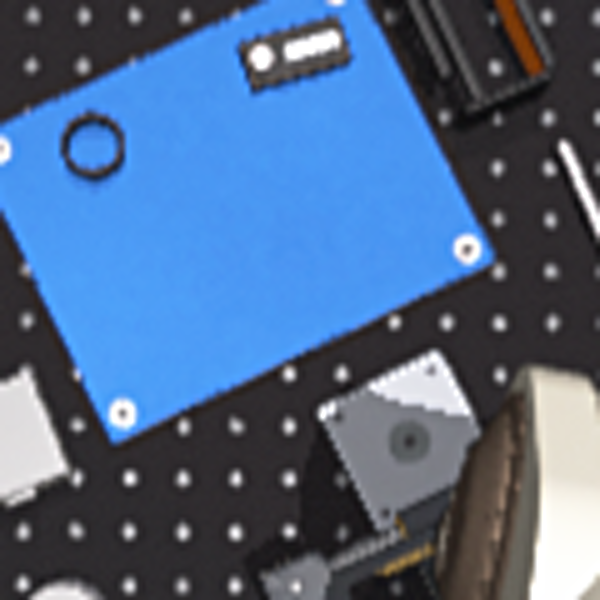

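The picture shows the target still in place, with its disc at (408,440) in the crop. The gripper stands behind its rear edge, clear of the small plate. Next I go lower and push.

Call:
play_rows(
  steps="0 0.05 0.1 0 -1;0 0.1 0.03 0 -1;0 0.1 0 0 -1;0 0 0 0 -1",
)

```text
time: 4.15
eef_pos: [495.4, -155.8, 2.2]
eef_rot: [1.656, 2.643, -0.008]
contact_force: [0.1, 0.3, 1.3]
finger_gap: 0.008
```

```bash
python3 h.py
```

```text
t 4.15 pad XY [-189.7  -29.3] z 2.2 yaw err -0.2 tilt [ 0.016 -0.016] F pad [0.3 0.2] 1.3 gap 0.01
```

Call:
play_rows(
  steps="0.03 0.1 0.03 0 -1;0.03 0.1 0.02 0 -1;0.02 0.1 0 0 -1;0 0.1 0 0 -1;0 0.1 0 0 -1;0 0 0 0 -1",
)

```text
time: 4.65
eef_pos: [510.6, -145.8, 0.4]
eef_rot: [1.661, 2.644, -0.016]
contact_force: [0.2, -0.1, 0.1]
finger_gap: 0.005
```

```bash
python3 h.py
```

```text
t 4.65 pad XY [-171.7  -26.9] z 0.4 yaw err -0.34 tilt [ 0.01  -0.019] F pad [ 0.2 -0.2] 0.1 gap 0.0
```

Call:
play_rows(
  steps="0 0.1 -0.01 -0.05 -1;0 0.1 -0.01 0 -1;0 0.1 -0.01 0 -1;0 0.08 -0.01 0 -1;0 0.05 0 0 -1",
)

```text
time: 5.07
eef_pos: [524.5, -138.3, 1.1]
eef_rot: [1.659, 2.651, -0.022]
contact_force: [-7.8, -3.7, 7.0]
finger_gap: 0.007
```

```bash
python3 h.py;python3 - <<'E'
from h import *
c=capture("top");p=c["pixels"][120:240,220:340];cv2.imwrite("pics/top2.png",cv2.resize(p,(600,600),interpolation=cv2.INTER_CUBIC))
E
```

```text
t 5.07 pad XY [-155.9  -26.2] z 1.1 yaw err -0.14 tilt [ 0.004 -0.019] F pad [-8.7  0.1] 7.0 gap 0.01
```

View pics/top2.png

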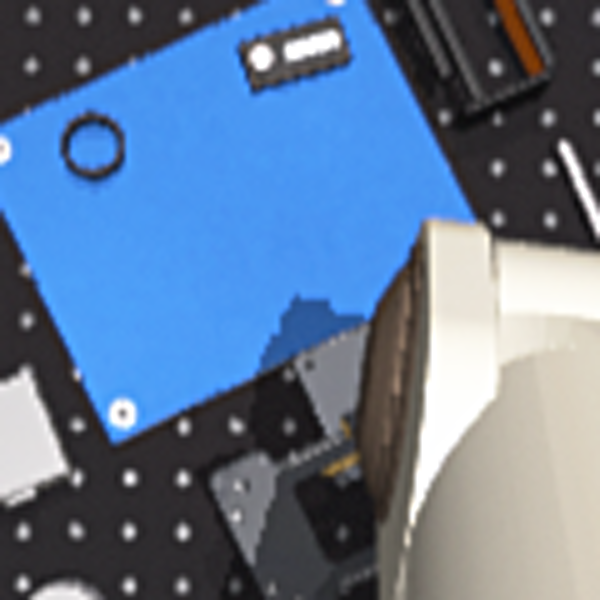

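The target is up against the pad edge. In the crop its front corner meets the pad near (300,365), and the push force is 8.7 N. Next I lift the rear edge by friction.

Call:
play_rows(
  steps="0 0.07 0 0 -1;0 0.07 -0.04 0 -1;0 0.07 -0.06 0 -1;0 0.07 -0.06 0 -1",
)

```text
time: 5.45
eef_pos: [524.2, -138.2, 4.7]
eef_rot: [-1.673, -2.657, 0.044]
contact_force: [-4.4, -3.4, -0.2]
finger_gap: 0.007
```

```bash
python3 h.py
```

```text
t 5.45 pad XY [-156.1  -26. ] z 4.7 yaw err -0.46 tilt [-0.016 -0.023] F pad [-5.5 -1.1] -0.2 gap 0.01
```

Call:
play_rows(
  steps="0 0.14 0 0 -1;0 0.14 -0.03 -0.1 -1;0 0.14 -0.06 0 -1;0 0.14 -0.06 0 -1",
)

```text
time: 5.78
eef_pos: [524.1, -138.2, 4.6]
eef_rot: [-1.66, -2.63, 0.085]
contact_force: [-7.6, -4.9, -0.5]
finger_gap: 0.005
```

```bash
python3 h.py;python3 - <<'E'
from h import *
c=capture("scene");p=c["pixels"][170:270,170:290];cv2.imwrite("pics/s1.png",cv2.resize(p,(720,600),interpolation=cv2.INTER_CUBIC))
E
```

```text
t 5.78 pad XY [-156.2  -26. ] z 4.6 yaw err -0.6 tilt [-0.055 -0.03 ] F pad [-9. -1.] -0.5 gap 0.01
```

View pics/s1.png

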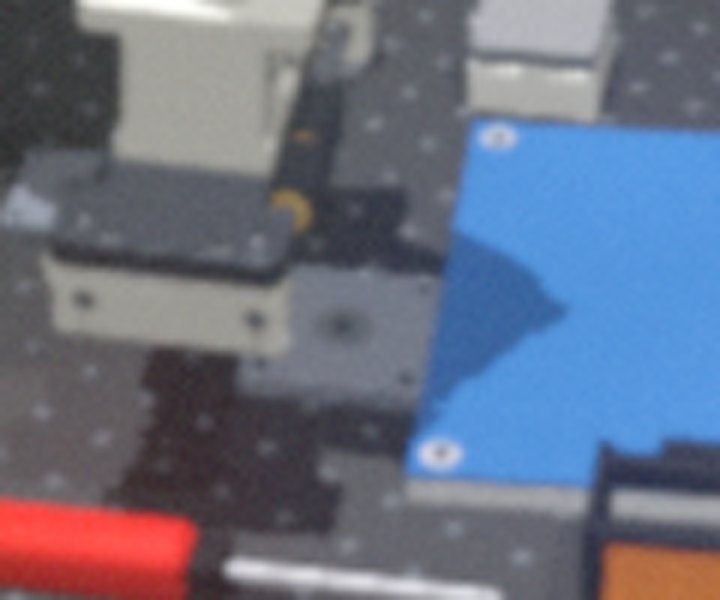

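The picture shows the plate pinned to the pad edge (about (430,340)) with shadow under its rear. The vertical load on the tool of about 0.5 N is half the plate's weight, so friction is holding. Holding the push slowly tilts the wrist, so I continue briskly.

Call:
play_rows(
  steps="0 0.12 -0.15 0 -1;0 0.12 -0.2 0 -1;0 0.14 -0.2 0 -1",
)

```text
time: 6.08
eef_pos: [525.8, -137.1, 21.2]
eef_rot: [-1.657, -2.607, 0.112]
contact_force: [-8.2, -4.5, 1.3]
finger_gap: 0.004
```

```bash
python3 h.py
```

```text
t 6.08 pad XY [-154.2  -25.8] z 21.2 yaw err -0.95 tilt [-0.082 -0.034] F pad [-9.3 -0.5] 1.3 gap 0.0
```

Call:
play_rows(
  steps="0 0.17 -0.2 0.1 -1;0 0.2 -0.2 0 -1;0 0.25 -0.2 0 -1",
)

```text
time: 6.33
eef_pos: [533.2, -133.7, 40.2]
eef_rot: [-1.663, -2.572, 0.148]
contact_force: [-13.5, -6.4, 7.1]
finger_gap: 0.003
```

```bash
python3 h.py
```

```text
t 6.33 pad XY [-146.1  -26. ] z 40.2 yaw err -1.79 tilt [-0.116 -0.04 ] F pad [-15.    0.2] 7.1 gap 0.0
```

Call:
play_rows(
  steps="0 0.25 -0.2 0.2 -1;0 0.3 -0.2 0.2 -1;0 0.4 -0.15 0 -1",
)

```text
time: 6.58
eef_pos: [554.0, -125.1, 58.1]
eef_rot: [-1.696, -2.518, 0.185]
contact_force: [-21.4, -2.1, 32.2]
finger_gap: 0.0
```

```bash
python3 h.py
```

```text
t 6.58 pad XY [-123.6  -27.4] z 58.1 yaw err -3.91 tilt [-0.15  -0.045] F pad [-20.1   7.5] 32.2 gap 0.0
```

Call:
play_rows(
  steps="0 0.2 -0.25 -0.3 -1;0 0.35 -0.15 -0.3 -1",
)

```text
time: 6.75
eef_pos: [575.1, -116.9, 71.8]
eef_rot: [-1.642, -2.547, 0.186]
contact_force: [0.2, -0.1, 0.7]
finger_gap: 0.007
```

```bash
python3 h.py;python3 - <<'E'
from h import *
c=capture("scene");p=c["pixels"][150:270,170:300];cv2.imwrite("pics/s2.png",cv2.resize(p,(650,600),interpolation=cv2.INTER_CUBIC))
E
```

```text
t 6.75 pad XY [-101.   -29.3] z 71.8 yaw err -1.57 tilt [-0.155 -0.046] F pad [ 0.2 -0.2] 0.7 gap 0.01
```

View pics/s2.png

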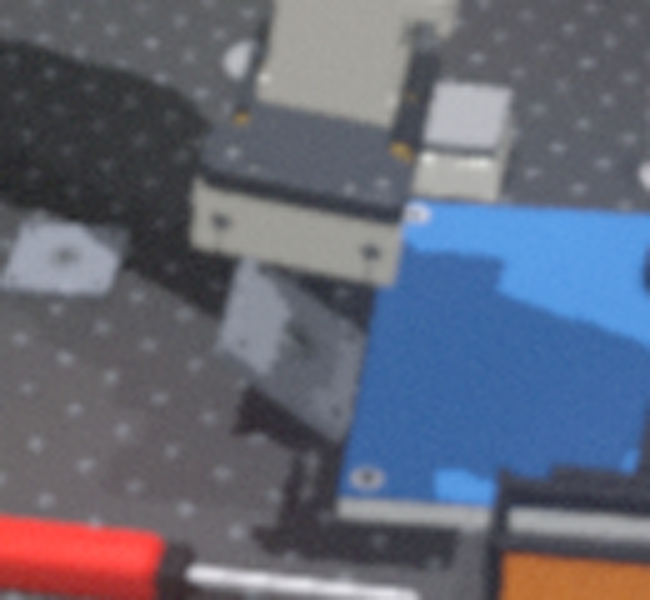

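The plate slipped off: the picture shows it about 45° up near (295,340), with the fingers passing above it, so it will fall back flat. The pushing also tilted the tool by 9° with the tip trailing. I'll tilt it back by pressing against the pad's free rear wall, then retry the flip.

Call:
play_rows(
  steps="0 0 -0.8 -0.3 -1;0.2 0.9 -0.3 0 -1;0.2 1 0 0 -1;0.2 1 0 0 -1;0.2 1 0 0 -1;0.2 1 0 0 -1;0 0.7 0 0 -1;0 0 0 0 -1",
)

```text
time: 7.47
eef_pos: [774.9, 26.9, 81.2]
eef_rot: [-1.619, -2.568, 0.169]
contact_force: [-2.4, 0.4, -1.1]
finger_gap: 0.007
```

```bash
python3 h.py;python3 - <<'E'
from h import *
c=capture("top");p=c["pixels"][90:240,200:350];cv2.imwrite("pics/top3.png",cv2.resize(p,(600,600),interpolation=cv2.INTER_CUBIC))
E
```

```text
t 7.47 pad XY [141.6  12.1] z 81.2 yaw err -0.4 tilt [-0.144 -0.04 ] F pad [-2.   1.4] -1.1 gap 0.01
```

View pics/top3.png

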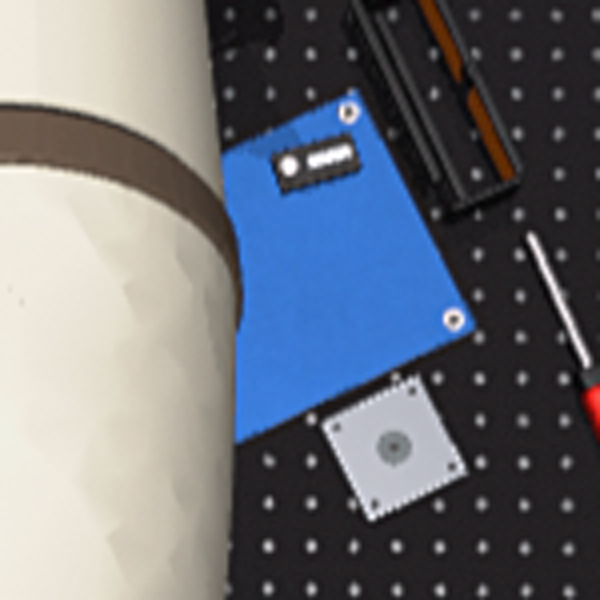

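The plate has fallen back flat, grey side up, at (395,447) in the crop. It is about 12 mm off the pad.

Call:
play_rows(
  steps="0 0 0.8 0 -1;0 -0.1 0.7 0 -1;0 -0.2 0.35 0 -1;0 -0.2 0 0 -1;0 -0.2 0 0 -1;0 0 0 0 -1",
)

```text
time: 8.02
eef_pos: [731.2, 7.4, 8.4]
eef_rot: [-1.62, -2.564, 0.175]
contact_force: [0.6, -0.5, -0.7]
finger_gap: 0.008
```

```bash
python3 h.py
```

```text
t 8.02 pad XY [93.8 13.8] z 8.4 yaw err -0.52 tilt [-0.149 -0.042] F pad [ 0.3 -0.7] -0.7 gap 0.01
```

Call:
play_rows(
  steps="0 -0.15 0.1 0 -1;0 -0.25 0 0 -1;0 -0.25 0 0 -1;0 -0.25 0 0 -1;0 -0.25 0 0 -1;0 -0.25 0 0 -1",
)

```text
time: 8.52
eef_pos: [696.3, -9.9, 19.0]
eef_rot: [-1.637, -2.592, 0.125]
contact_force: [-0.2, -0.8, 0.0]
finger_gap: 0.005
```

```bash
python3 h.py
```

```text
t 8.52 pad XY [54.9 13.6] z 19.0 yaw err -0.55 tilt [-0.106 -0.029] F pad [-0.5 -0.6] 0.0 gap 0.01
```

Call:
play_rows(
  steps="-0.1 0 -0.5 0 -1;0 0.9 0 0 -1;0 0.4 0.4 0 -1;0 0 0.5 0 -1;0 -0.1 0.1 0 -1;0 0 0 0 -1",
)

```text
time: 9.02
eef_pos: [739.7, -0.2, 1.4]
eef_rot: [-1.652, -2.591, 0.121]
contact_force: [-0.4, -1.0, 0.7]
finger_gap: 0.005
```

```bash
python3 h.py
```

```text
t 9.02 pad XY [98.1  3.2] z 1.4 yaw err -1.07 tilt [-0.098 -0.031] F pad [-0.8 -0.7] 0.7 gap 0.01
```

Call:
play_rows(
  steps="0 -0.2 0.02 -0.2 -1;0 -0.25 0.03 0 -1;0 -0.25 0.03 0 -1;0 -0.25 0.03 0 -1",
)

```text
time: 9.35
eef_pos: [731.0, -2.5, 6.0]
eef_rot: [-1.649, -2.644, 0.046]
contact_force: [22.7, 6.9, -16.5]
finger_gap: 0.004
```

```bash
python3 h.py
```

```text
t 9.35 pad XY [89.2  5. ] z 6.0 yaw err 0.05 tilt [-0.037 -0.012] F pad [23.5 -3.8] -16.5 gap 0.0
```

Call:
play_rows(
  steps="0 -0.25 0.12 0 -1;0 -0.25 0.1 0 -1;0 -0.25 0.06 0 -1;0 -0.25 0.06 0 -1",
)

```text
time: 9.68
eef_pos: [730.8, -2.1, 8.3]
eef_rot: [1.635, 2.645, 0.05]
contact_force: [21.7, 7.2, -16.1]
finger_gap: 0.005
```

```bash
python3 h.py
```

```text
t 9.68 pad XY [89.2  5.5] z 8.3 yaw err 0.51 tilt [0.044 0.011] F pad [22.7 -3.1] -16.1 gap 0.0
```

Call:
play_rows(
  steps="0 -0.25 0.08 0 -1;0 -0.25 0.08 0 -1;0 -0.25 0.08 0 -1;0 0.3 0 0 -1;0 0 0 0 -1",
)

```text
time: 10.1
eef_pos: [744.1, 4.3, 14.0]
eef_rot: [1.6, 2.608, 0.125]
contact_force: [0.2, 0.5, 0.9]
finger_gap: 0.006
```

```bash
python3 h.py
```

```text
t 10.1 pad XY [104.    5.4] z 14.0 yaw err 0.95 tilt [0.11  0.028] F pad [0.4 0.4] 0.9 gap 0.01
```

Call:
play_rows(
  steps="0 0 -1 0 -1;0 0 -1 0 -1;0 0 -0.3 0.25 -1;-0.1 -1 -0.1 0 -1;-0.2 -1 -0.1 0 -1;-0.2 -1 -0.1 0 -1;-0.2 -1 -0.1 0 -1;-0.2 -1 -0.1 0 -1;0 -1 -0.1 0 -1;0 -1 -0.1 0 -1;0 -0.3 0 0 -1;0 0 0 0 -1",
)

```text
time: 11.1
eef_pos: [465.1, -167.3, 107.7]
eef_rot: [1.643, 2.591, 0.11]
contact_force: [-0.2, 0.6, 0.5]
finger_gap: 0.004
```

```bash
python3 h.py
```

```text
t 11.1 pad XY [-222.   -26.2] z 107.7 yaw err -0.75 tilt [0.099 0.022] F pad [0.  0.6] 0.5 gap 0.0
```

Call:
play_rows(
  steps="0 0 0.8 -0.2 -1;0 0 0.8 0 -1;0 0 0.5 0 -1;0 0 0.2 0 -1;0 0 0.1 0 -1;0 0 0 0 -1",
)

```text
time: 11.6
eef_pos: [479.7, -167.3, 13.8]
eef_rot: [1.624, 2.59, 0.11]
contact_force: [0.5, -0.3, -0.2]
finger_gap: 0.004
```

```bash
python3 h.py
```

```text
t 11.6 pad XY [-208.9  -32.6] z 13.8 yaw err -0.14 tilt [0.108 0.017] F pad [ 0.3 -0.5] -0.2 gap 0.0
```

Call:
play_rows(
  steps="0.1 0.15 0.25 0 -1;0.1 0.15 0.12 0 -1;0 0.15 0.03 0 -1;0 0 0 0 -1",
)

```text
time: 11.93
eef_pos: [496.4, -151.8, 1.3]
eef_rot: [1.624, 2.588, 0.108]
contact_force: [0.4, 0.8, 0.6]
finger_gap: 0.007
```

```bash
python3 h.py
```

```text
t 11.93 pad XY [-187.1  -26. ] z 1.3 yaw err -0.18 tilt [0.109 0.015] F pad [0.7 0.6] 0.6 gap 0.01
```

Call:
play_rows(
  steps="0 0.12 0.01 0 -1;0 0.12 0.01 0 -1;0 0.12 0.01 0 -1;0 0.12 0.01 0 -1;0 0.12 0.01 0 -1;0 0.1 0.01 0 -1;0 0.08 0.01 0 -1",
)

```text
time: 12.52
eef_pos: [524.6, -137.3, 2.6]
eef_rot: [1.626, 2.592, 0.101]
contact_force: [-10.6, -5.8, 10.1]
finger_gap: 0.008
```

```bash
python3 h.py
```

```text
t 12.52 pad XY [-155.4  -25.4] z 2.6 yaw err -0.18 tilt [0.103 0.013] F pad [-12.1  -0.6] 10.1 gap 0.01
```

Call:
play_rows(
  steps="0 0.14 -0.05 0 -1;0 0.14 -0.15 0 -1;0 0.15 -0.2 0 -1",
)

```text
time: 12.77
eef_pos: [524.9, -136.5, 15.2]
eef_rot: [1.648, 2.602, 0.076]
contact_force: [-4.9, -4.7, 0.9]
finger_gap: 0.006
```

```bash
python3 h.py
```

```text
t 12.77 pad XY [-154.8  -24.8] z 15.2 yaw err -0.71 tilt [0.078 0.009] F pad [-6.4 -2.1] 0.9 gap 0.01
```

Call:
play_rows(
  steps="0 0.18 -0.17 -0.1 -1;0 0.2 -0.17 -0.1 -1;0 0.22 -0.17 0 -1",
)

```text
time: 13.02
eef_pos: [530.4, -134.1, 33.6]
eef_rot: [1.653, 2.624, 0.047]
contact_force: [-9.5, -4.7, 4.0]
finger_gap: 0.001
```

```bash
python3 h.py
```

```text
t 13.02 pad XY [-148.8  -25.1] z 33.6 yaw err -0.47 tilt [0.05  0.004] F pad [-10.6  -0. ] 4.0 gap 0.0
```

Call:
play_rows(
  steps="0 0.2 -0.16 -0.1 -1;0 0.22 -0.14 0 -1;0 0.24 -0.11 0 -1",
)

```text
time: 13.27
eef_pos: [542.8, -128.5, 49.8]
eef_rot: [1.662, 2.637, 0.025]
contact_force: [-10.3, -4.5, 11.9]
finger_gap: 0.008
```

```bash
python3 h.py
```

```text
t 13.27 pad XY [-135.2  -25.5] z 49.8 yaw err -0.51 tilt [0.029 0.   ] F pad [-11.2   0.4] 11.9 gap 0.01
```

Call:
play_rows(
  steps="0 0.26 -0.13 -0.1 -1;0 0.32 -0.1 0 -1",
)

```text
time: 13.43
eef_pos: [558.2, -121.6, 60.0]
eef_rot: [1.663, 2.646, 0.012]
contact_force: [-5.1, -0.1, 9.5]
finger_gap: 0.003
```

```bash
python3 h.py
```

```text
t 13.43 pad XY [-118.3  -26.1] z 60.0 yaw err -0.36 tilt [ 0.018 -0.002] F pad [-4.6  2.1] 9.5 gap 0.0
```

Call:
play_rows(
  steps="0 0.28 -0.06 0 -1;0 0.28 -0.02 0 -1",
)

```text
time: 13.6
eef_pos: [579.4, -112.0, 65.4]
eef_rot: [1.665, 2.644, 0.012]
contact_force: [0.2, 0.0, 0.2]
finger_gap: 0.003
```

```bash
python3 h.py;python3 - <<'E'
from h import *
c=capture("scene");p=c["pixels"][150:270,170:300];cv2.imwrite("pics/s3.png",cv2.resize(p,(650,600),interpolation=cv2.INTER_CUBIC))
E
```

```text
t 13.6 pad XY [-95.  -26.8] z 65.4 yaw err -0.46 tilt [ 0.019 -0.003] F pad [ 0.2 -0. ] 0.2 gap 0.0
```

View pics/s3.png

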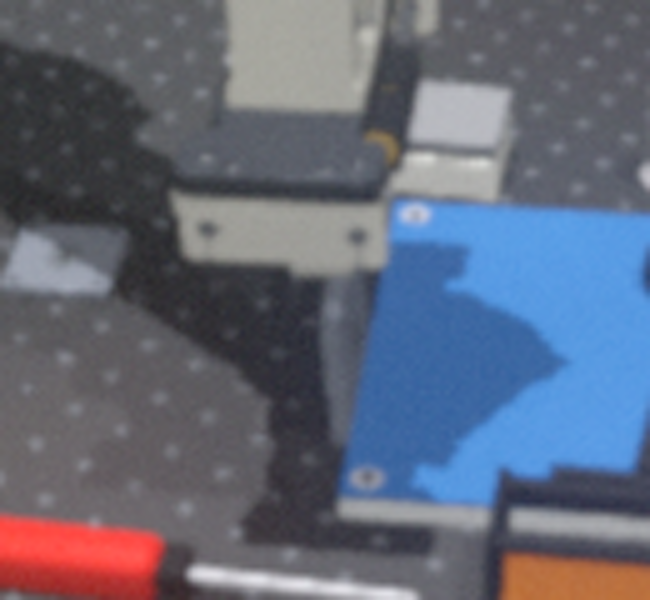

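```bash
python3 - <<'E'
from h import *
a=cv2.imread("pics/s3.png");a=cv2.resize(a,(130,120),interpolation=cv2.INTER_AREA).astype(int)
for i in range(2):
    b=capture("scene")["pixels"][150:270,170:300].astype(int)
    d=np.abs(a-b).max(2)[52:95,55:80]; print(d.mean(),(d>40).sum()); a=b
ctrl_s=cv2.imwrite("pics/s4.png",cv2.resize(b.astype(np.uint8),(650,600),interpolation=cv2.INTER_CUBIC))
g=b[60:84:4,56:78].mean(2).round().astype(int);print(g)
E
python3 h.py
```

```text
6.557209302325582 9
4.091162790697674 0
[[ 53  47  56  58  54  55  52  53  60  65  87 108 120 119 105  95  89  80
   82  96 106 109]
 [ 50  51  50  53  61  69  72  60  60  67  96 111 116 111  98  85  85  88
  100 104 106 109]
 [ 52  54  54  52  52  51  50  53  52  63  87  98 101  99  94  83  83  94
  104 106 107 109]
 [ 54  51  53  54  51  52  51  57  54  72  92 101 102 105  95  91  94 103
  105 108 109 106]
 [ 50  51  51  51  53  53  53  53  54  68  89 100 100 106  98  96 102 107
  109 105 105 105]
 [ 56  63  66  67  57  51  54  53  50  67  93 105 104 101  96 101 107 107
  108 107 109 105]]
t 13.75 pad XY [-94.3 -26.1] z 64.6 yaw err -0.32 tilt [ 0.019 -0.002] F pad [ 0.3 -0.2] -0.1 gap 0.0
```

The plate is standing on edge at the pad, visible as a narrow strip at (350,355). Repeated frames show no change, so it is stable. Next I go up, back and down behind it, and push the white face.

Call:
play_rows(
  steps="0 0 -0.3 0 -1;0 -0.3 -0.3 0 -1;0 -0.8 0 0 -1;0 -0.2 0.4 0 -1;0 0 0.6 0 -1;0 0 0.15 0 -1;0 0 0 0 -1",
)

```text
time: 14.33
eef_pos: [528.6, -136.3, 44.2]
eef_rot: [1.664, 2.645, 0.01]
contact_force: [0.5, -0.6, -0.2]
finger_gap: 0.007
```

```bash
python3 h.py; python3 - <<'E'
from h import *
b=capture("scene")["pixels"][150:270,170:300].astype(int)
cv2.imwrite("pics/s5.png",cv2.resize(b.astype(np.uint8),(650,600),interpolation=cv2.INTER_CUBIC))
E
```

```text
t 14.33 pad XY [-151.3  -26.3] z 44.2 yaw err -0.41 tilt [ 0.017 -0.003] F pad [ 0.2 -0.7] -0.2 gap 0.01
```

View pics/s5.png

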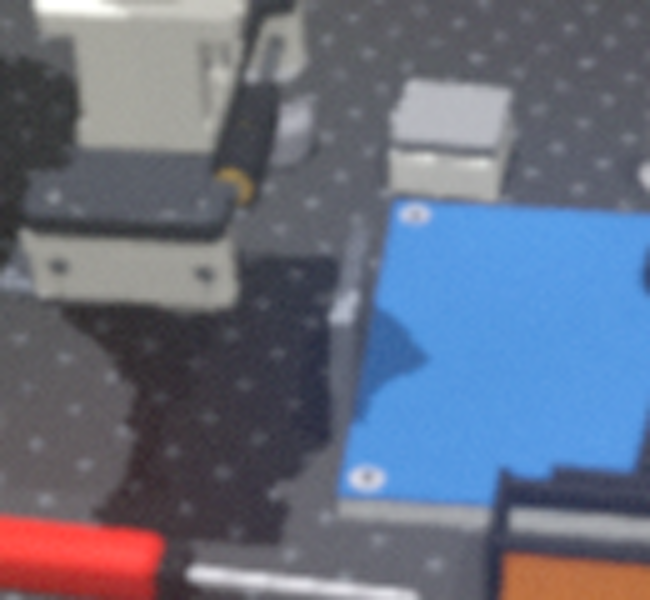

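The plate is free-standing, with its top edge running from (358,220) to (340,320) in the crop. Next I push it over.

Call:
play_rows(
  steps="0 0.6 -0.03 0 -1;0 0.4 -0.03 0 -1;0 0.2 -0.03 0 -1;0 0.2 -0.03 0 -1;0 0.2 -0.03 0 -1;0 0.2 -0.03 0 -1;0 0.15 -0.03 0 -1;0 0 0 0 -1",
)

```text
time: 15.05
eef_pos: [603.6, -101.3, 59.3]
eef_rot: [1.664, 2.643, 0.011]
contact_force: [0.9, -0.1, 0.9]
finger_gap: 0.006
```

```bash
python3 h.py
```

```text
t 15.05 pad XY [-68.6 -27.8] z 59.3 yaw err -0.46 tilt [ 0.019 -0.004] F pad [ 0.8 -0.5] 0.9 gap 0.01
```

Call:
play_rows(
  steps="0 0 -0.3 0 -1;0 -1 0 0 -1;0 -1 0 0 -1;0 -0.2 0 0 -1;0 0 0.5 0 -1;0 0 0 0 -1",
)

```text
time: 15.55
eef_pos: [521.5, -141.2, 53.9]
eef_rot: [1.663, 2.641, 0.012]
contact_force: [-1.2, 0.1, 0.0]
finger_gap: 0.005
```

```bash
python3 h.py; python3 - <<'E'
from h import *
b=capture("scene")["pixels"][150:290,170:345]
cv2.imwrite("pics/s6.png",cv2.resize(b,(750,600),interpolation=cv2.INTER_CUBIC))
E
```

```text
t 15.55 pad XY [-159.9  -27.6] z 53.9 yaw err -0.45 tilt [ 0.021 -0.005] F pad [-1.   0.7] 0.0 gap 0.0
```

View pics/s6.png

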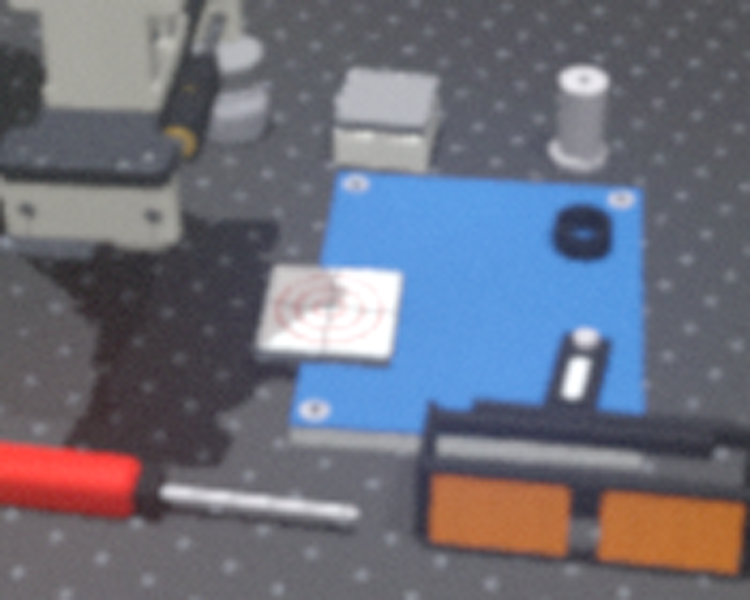

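It is flipped: the white ringed face is up, with corners near (275,265), (403,270), (390,362) and (256,358), and it overhangs the front edge. I measure it next.

```bash
python3 - <<'E'
from h import *
s=pickle.load(open("scene.pkl","rb"))
f=lambda u:np.array(u)*175/750+[170,150]-.4
w=toworld(s,f([[275,265],[403,270],[390,358],[256,354]]),20);print(pad(w).round(1),pad(w).mean(0))
print(pad(toworld(s,f([[336,172],[643,188],[641,0],[292,430]]),12)).round(1))
E
```

```text
[[-103.1    3.2]
 [ -39.7    5.4]
 [ -40.1  -61.8]
 [-102.8  -65. ]] [-71.41722154 -29.56429861]
[[ -83.3   96.8]
 [  79.3   98. ]
 [  79.6  293.5]
 [ -80.5 -106.7]]
```

Call:
play_rows(
  steps="0 0 0.5 -0.1 -1;0 0 0.35 0 -1;0 0 0.08 0 -1;0 0 0 0 -1",
)

```text
time: 15.93
eef_pos: [529.3, -142.4, 22.7]
eef_rot: [1.648, 2.639, 0.017]
contact_force: [0.6, -0.2, -0.3]
finger_gap: 0.006
```

```bash
python3 h.py
```

```text
t 15.93 pad XY [-153.4  -32. ] z 22.7 yaw err -0.02 tilt [ 0.031 -0.007] F pad [ 0.5 -0.5] -0.3 gap 0.01
```

Call:
play_rows(
  steps="0.03 0.2 0.12 0 -1;0.03 0.2 0.06 0 -1;0 0.15 0.02 0 -1;0 0.1 0 0 -1;0 0 0 0 -1",
)

```text
time: 16.35
eef_pos: [558.3, -126.3, 18.5]
eef_rot: [1.643, 2.636, 0.022]
contact_force: [0.3, -0.1, -0.5]
finger_gap: 0.004
```

```bash
python3 h.py
```

```text
t 16.35 pad XY [-120.3  -30.3] z 18.5 yaw err 0.09 tilt [ 0.037 -0.007] F pad [ 0.2 -0.2] -0.5 gap 0.0
```

Call:
play_rows(
  steps="0 0.05 0.1 0 -1;0 0.12 0.02 0 -1;0 0.12 0.01 0 -1;0 0.12 0 0 -1",
)

```text
time: 16.68
eef_pos: [573.3, -119.2, 13.6]
eef_rot: [1.644, 2.637, 0.019]
contact_force: [-1.1, -0.0, -0.0]
finger_gap: 0.003
```

```bash
python3 h.py
```

```text
t 16.68 pad XY [-103.6  -30.5] z 13.6 yaw err 0.07 tilt [ 0.036 -0.007] F pad [-1.   0.4] -0.0 gap 0.0
```

z is 13.6, so I raise slightly and keep pushing 15 mm more.

Call:
play_rows(
  steps="0 0.12 -0.05 0 -1;0 0.12 -0.01 0 -1;0 0.1 -0.01 0 -1;0 0.02 0 0 -1",
)

```text
time: 17.02
eef_pos: [588.1, -111.6, 16.9]
eef_rot: [1.644, 2.637, 0.02]
contact_force: [-0.4, 0.2, -0.1]
finger_gap: 0.001
```

```bash
python3 h.py
```

```text
t 17.02 pad XY [-87.  -30.2] z 16.9 yaw err 0.09 tilt [ 0.035 -0.007] F pad [-0.2  0.3] -0.1 gap 0.0
```

Call:
play_rows(
  steps="0 -0.5 -0.05 0 -1;0 -1 -0.5 0 -1;0 -1 -0.5 0 -1;0 -0.5 0 0 -1;0 0 0 0 -1;0 0 0 0 -1",
)

```text
time: 17.52
eef_pos: [478.9, -163.3, 56.4]
eef_rot: [1.636, 2.638, 0.026]
contact_force: [0.3, 0.7, 0.0]
finger_gap: 0.004
```

```bash
python3 h.py; python3 - <<'E'
from h import *
c=capture("scene");b=c["pixels"][150:290,170:345]
cv2.imwrite("pics/s7.png",cv2.resize(b,(750,600),interpolation=cv2.INTER_CUBIC))
s=pickle.load(open("scene.pkl","rb"))
E
```

```text
t 17.52 pad XY [-207.9  -28.7] z 56.4 yaw err 0.36 tilt [ 0.041 -0.006] F pad [0.6 0.5] 0.0 gap 0.0
```

View pics/s7.png

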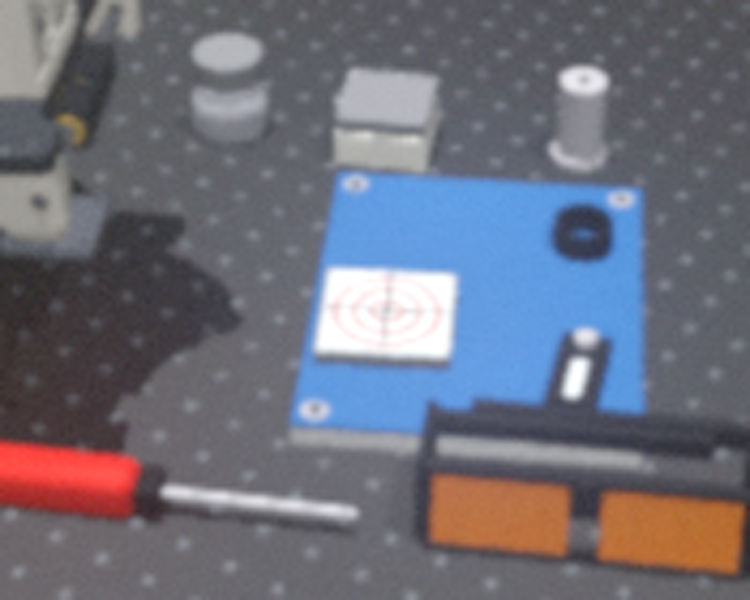

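```bash
python3 - <<'E'
from h import *
s=pickle.load(open("scene.pkl","rb"))
f=lambda u:np.array(u)*175/750+[170,150]-.4
w=toworld(s,f([[327,267],[457,271],[450,356],[316,354],[387,311]]),20);print(pad(w).round(1),pad(w)[:4].mean(0))
n=capture("scene")["pixels"]
d=cv2.absdiff(n,s["pixels"]).max(2)
for nm,(x,y) in dict(tube=(305,204),fork=(305,237),box=(260,178),ped=(306,178),goggles=(308,264),driver=(200,264)).items(): print(nm,(d[y-10:y+10,x-12:x+12]>50).sum())
E
```

```text
[[-77.3   4.1]
 [-13.2   7.2]
 [-12.3 -57.6]
 [-74.8 -62.3]
 [-44.6 -27.3]] [-44.38570805 -27.16555879]
tube 0
fork 0
box 0
ped 0
goggles 0
driver 6
```

```bash
python3 -c "
from plant import ctrl
print(ctrl.hand_in())"
```

```text
the job is handed in; nothing more can be done
None
```

The target now lies flat on the blue pad with its white ringed face up, and I handed the job in. `hand_in` reports no verdict.

**What I did:** I pushed the larger grey plate up against the pad edge and lifted its rear edge by fingertip friction. It then stood free on edge against the pad. I pushed it over from behind and slid it about 26 mm further on.

**What went wrong on the way:** The first lift slipped off at roughly 60° and the plate fell back flat. The load had also tilted the tool by about 9°. I straightened it by pressing the fingers against the pad's rear wall, where they once slid over the pad's rear edge onto its top, close to the lens tube. The second lift worked.

**Last checks:**
- **Position:** the target's centre is at x ≈ -44 mm, y ≈ -27 mm in the pad frame, measured from the camera. The tool position gives x ≈ -43.5 mm. Both are inside the allowed range.
- **Outline:** it is all on the pad, with the rear edge about 3 to 5 mm inside the front edge. Calibration is good to about 2 mm.
- **Other things:** the lens tube, fork, lens box, pedestal and goggles look unchanged from the start. The driver differed by 6 pixels, which I take to be shading. I did not compare the jar by pixels; it looks in place.
- **Robot:** the gripper was about 130 mm in front of the pad edge, touching nothing. The clock read 17.5 s at the last reading.

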